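# Stow the bearing, cap the tin and bare its parts tray

## Robot

A 6-joint arm with a two-finger parallel gripper is mounted at the origin on a cart in front of the work surface, level with it; the furniture and walls round the work are solid. World frame = base frame: x ahead of the robot, y to its left, z up, the work surface at z = 0. Lengths are in m, angles in rad, forces in N, time in s.
With the tool pointing down it reaches from about 0.3 to 0.875 m from the base axis. Payload 6.4 kg.
Tool frame: the origin (TCP) lies between the finger pads; the fingertips stand ctrl.tip_extent ahead of it and the grasp point (between the pads) is the TCP (ctrl.tip_extent is the distance from the TCP to the fingertips, in m); z points along the fingers, y is the line along which they close (so a half turn about z gives the same grasp; the last joint's range is limited). The gripper opens to 85 mm and grips with 20 to 120 N. Pads are 22 mm wide; open, the fingers measure 114 mm over their backs; the gripper's body (76 mm by 85 mm) begins 54 mm behind the grasp point. The pads swing forward as they close: fully open they stand 13 mm farther back than shut.
Start: joints at [1.127, 0.181, 1.607, -0, 1.354, -0.206], TCP at [0.135, 0.559, 0.212] pointing down, gripper open.
Joint ranges: [-2.99, 2.99], [-0.89, 2.07], [0.3, 2.58], [-1.14, 4.28], [0, 2.63], [-3.12, 3.12]. Speed limits (rad/s): [2.57, 2.57, 3.01, 3.14, 3.14, 3.14].

## Interface

Orientations are given as a unit quaternion [w, x, y, z].
In Python, from bench import ctrl gives the robot as it stands.
- The arm moves only by the tool send_rows, never from a script. Its arguments are lists of equal length, an entry for each row: "dr": the turn, a rotation vector about the tool's x, y, z in units of 6 degrees (1.0 is 6 degrees), a list of three; "xyz": the shift along the tool's x, y, z in cm, a list of three; "jaw": the opening in per cent of the stroke, from 0 (shut) to 100 (fully open). In form: {"dr": [[wx, wy, wz], ...], "xyz": [[dx, dy, dz], ...], "jaw": [jaw, ...]}. A call has exactly 8 rows; each row is the pose to reach, as a shift and turn from the pose commanded when the call began, along the tool's axes at that moment; what a row does not reach only later rows make up. A row lasts 1/8 s, in which the tool goes at most 62.5 mm and 10.7 degrees, less where a joint would pass 70% of its speed; a pose out of reach is approached as far as the arm can. A call with a gripper value outside its range is refused whole. The fingers move at their own pace and stop on an object; the grip force is fixed at half the most. Time passes only in rows, so rows that repeat a pose let the fingers close, or fill a call up. It gives the time, the measured TCP pose, the force, the opening and the grip force at its end, in the units of the state.
- ctrl.get_obs(): the state, without advancing time (a new reading comes with each control period).
- ctrl.camera(name): name is "side" or "top" or "wrist"; returns the picture (384x512x3 uint8, red, green, blue); there is no depth.
- ctrl.calibration(name): a dict with "camera_matrix" (3x3 intrinsics, pixels), "world_from_camera" (4x4, takes a point from camera to world coordinates). Camera axes: x right, y up, looking along -z (the intrinsics and any distortion apply to the point x, -y, -z); pixel columns grow to the right and rows downward; lengths in m; the calibration is good to about 2 mm. A picture is of the moment at which its call begins: read the wrist's pose just before it. calibration takes no time and is no camera call; for the wrist camera it gives the pose at the moment of the call.
- ctrl.hand_in(): hands the job in; it is judged then, once.
The state is a dict: "time_s": time; "q": joint angles; "dq": joint speeds; "joint_efforts": joint torques, N m; "eef_pos": TCP position; "eef_rot": TCP orientation; "wrist_force": force on the tool from outside, world axes, zero at the start; "torque": the same for the moment, N m; "opening": opening from 0.0 (shut) to 1.0 (fully open); "grasp_force": force on a finger pad.
Only numpy, scipy, OpenCV 4.12 (cv2) and the standard library are available. Lean on these libraries where they do the work, as an engineer would, in place of code of your own. Each camera call takes 0.05 s, during which the arm holds its last target. There are 200 camera calls.

## Task

Lay the loose bearing flat and gently in the open green tin. Then pick up the nested pair of lids by the black knob of the aluminium tray, cover still on so that no nut spills, keep it level and lower it gently as one until the tray's plug sits fully home in the tin, and let go of the knob. Last, take the clear cover by its orange collar and lift it off alone, leaving the tray seated in the tin with its three nuts in it, carry the cover off to one side where it is no longer over the tin, and finish still holding it up level, well clear of the bench; leave the other things on the bench alone.

Things in the scene. Friction and masses are not known exactly. Their poses are not given: they have to be found in the camera images.
- tin: Open round green tin with a thin steel rim, loose on the bench, 0.8 kg. Outer diameter 144 mm, height 40 mm, inside and mouth diameter 136 mm, cork-lined floor 4 mm above the bench. Origin: centre of its underside; z up.
- bearing: Steel ball bearing, ring 35 mm in diameter, 11 mm thick, 0.05 kg, lying flat on the bench; grip it across its outside. Origin: centre of its underside; z is its axis. The tin is only 136 mm wide inside: to let go there, open the fingers only to about 60 mm.
- tray: Inner lid: round aluminium tray, 0.28 kg, standing on the bench under the clear cover. Origin: centre of its underside; z up. Plug below, 131 mm in diameter, 8 mm deep, lower edge tapered to 122 mm; flange 144 mm wide at 8 to 11 mm, which comes to rest on the tin's rim (tray origin then 32 mm above the tin's). Black-lined floor at 11 mm with three pockets, wall 132 mm outside, up to 27 mm.
- tray_knob (a point): Centre of the tray's round black knob, 56 mm above the tray's origin, on its axis: 18 mm in diameter, reaching from 46 to 66 mm above that origin, on a 14 mm stem. It stands up through the hole in the cover. Lifted by the knob, the tray carries the cover on its wall.
- cover: Outer lid: clear plastic cap with an orange bead round its lower edge, 144 mm in diameter, 0.18 kg, not fastened: it rests on the tray's wall, its skirt hanging round it with 2 to 3 mm play. Origin: centre of its lower edge, 12.5 mm above the tray's origin when nested; z up. Flat top 17.5 mm above the origin.
- cover_collar (a point): Middle of the cover's orange round grip collar, 24.5 mm above the cover's origin, on its axis. Outer diameter 44 mm, from the flat top (17.5 mm above the cover's origin) up to 31.5 mm; its 30 mm hole lets the knob through. Nested, the knob's top is 22 mm above the collar's top, so fingers on the collar straddle the knob.
- nut_1: Steel hexagon nut, 17 mm across the flats, 8 mm high, 12 g, lying loose in a pocket of the tray under the cover (one of three). Origin: centre of its underside.
- nut_2: Steel hexagon nut, 17 mm across the flats, 8 mm high, 12 g, lying loose in a pocket of the tray under the cover (another of three). Origin: centre of its underside.
- nut_3: Steel hexagon nut, 17 mm across the flats, 8 mm high, 12 g, lying loose in a pocket of the tray under the cover (the last of three). Origin: centre of its underside.
- screwdriver: Bystander: screwdriver with a black and orange handle, about 202 mm long, lying on the bench near its front edge. Origin: middle of its underside.
- tape_black: Bystander: roll of black tape, 66 mm in diameter, 18 mm high, lying flat. Origin: centre of its underside.
- flux_pot: Bystander: small round white tin with an orange-yellow lid, 45 mm in diameter, 21 mm high. Origin: centre of its underside. Beyond it stands fixed equipment to keep clear of: a yellow drawer cabinet 200 mm high and, to the right, a big wheel lying flat, 130 mm high, whose grey pedal stands up to about 360 mm, 0.79 m ahead of the robot and 0.08 m to its right.

How it is judged:
By the outcome, as a careful person would: the job done as asked, in the order asked, and still so for the second after the job is handed in, while the arm keeps its last pose, push and grip.
It also fails if it takes over 67 s, if anything falls off the work surface, if the arm or the gripper's body presses on something with over 40 N, if the wrist force passes 120 N, or if a joint passes its speed limit or range.

## Working session

There is one attempt and no reset: what is moved stays moved. The work goes in short steps, Python scripts to look and compute and a tool call to move; the robot and the scene stay as the last step left them, time stands still between calls to the robot, and variables do not carry over. Pictures are saved under pics/ and viewed, at most 10 in all, crops included, and the job is handed in when it is done.

Besides the shell and the picture viewer there is one more tool, called after "Emit:" as name(argument=value, ...) on one line, values as JSON. send_rows: Moves the arm, as the interface text tells. Its arguments: {"type":"object","properties":{"dr":{"type":"array","items":{"type":"array","items":{"type":"number"}}},"xyz":{"type":"array","items":{"type":"array","items":{"type":"number"}}},"jaw":{"type":"array","items":{"type":"number"}}},"required":["dr","xyz","jaw"]}

```bash
mkdir -p pics; ls; python3 - <<'E'
from bench import ctrl
import cv2,numpy as np
o=ctrl.get_obs();print(o, ctrl.tip_extent)
for n in ("top","side"):
    im=ctrl.camera(n);cv2.imwrite(f"pics/{n}0.png",im[:,:,::-1])
    print(n,ctrl.calibration(n))
E
```

```text
pics
{'time_s': 0.0, 'q': array([ 1.12672690e+00,  1.81558871e-01,  1.60799870e+00,  1.22770823e-05,
        1.35385206e+00, -2.06313556e-01]), 'dq': array([-7.49019178e-04,  1.42913411e-03,  7.16783767e-05,  1.35886804e-04,
        5.96169298e-04,  6.01216333e-04]), 'joint_efforts': array([ 9.93897265e-04, -4.44869971e+01, -3.51339054e+01, -2.14817169e-04,
        9.34710726e-03,  3.80826592e-06]), 'eef_pos': array([0.13514901, 0.55827552, 0.21127869]), 'eef_rot': array([-2.95932035e-04,  1.18599408e-01,  9.92941768e-01, -8.58957852e-04]), 'wrist_force': array([0.45009768, 0.06685419, 0.56225045]), 'torque': array([0.02167977, 0.02970659, 0.0387955 ]), 'grasp_force': 0.0, 'opening': 0.9996221249543663} 0.019
top {'camera_matrix': array([[382.18024448,   0.        , 258.78639378],
       [  0.        , 382.18024448, 189.57648308],
       [  0.        ,   0.        ,   1.        ]]), 'world_from_camera': array([[-0.00763694,  0.99010021, -0.14015441,  0.42843207],
       [-0.99989468, -0.00583115,  0.0132904 ,  0.23821865],
       [ 0.01234156,  0.14024115,  0.99004046,  1.03216255],
       [ 0.        ,  0.        ,  0.        ,  1.        ]])}
side {'camera_matrix': array([[467.67734709,   0.        , 254.76393404],
       [  0.        , 467.67734709, 194.48327925],
       [  0.        ,   0.        ,   1.        ]]), 'world_from_camera': array([[ 0.81293796,  0.31871233, -0.48739545,  0.01735794],
       [-0.58232288,  0.43676642, -0.68566403, -0.52039377],
       [-0.00565162,  0.84122384,  0.54065749,  0.66725591],
       [ 0.        ,  0.        ,  0.        ,  1.        ]])}
```

View pics/top0.png

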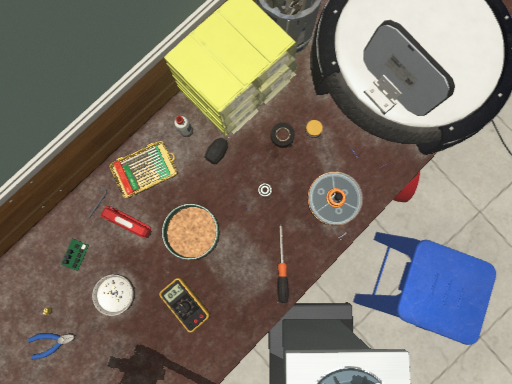

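View pics/side0.png

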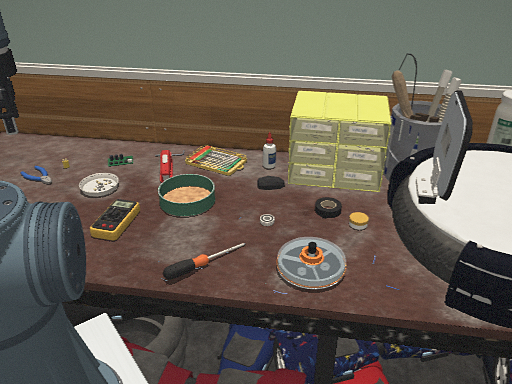

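The top view shows the tin at about (190,231), bearing (265,189), and the lids with the knob at (336,197). The side view shows the same: tin (187,195), bearing (267,219), collar (312,255).

```bash
cat > h.py <<'E'
from bench import ctrl
import numpy as np,cv2
from scipy.spatial.transform import Rotation as R
def ray(cal,u,v,z):
    K=cal["camera_matrix"];T=cal["world_from_camera"]
    d=np.linalg.solve(K,[u,v,1]);d=T[:3,:3]@[d[0],-d[1],-d[2]]
    c=T[:3,3];return c+d*(z-c[2])/d[2]
def rot(o): return R.from_quat(np.roll(o["eef_rot"],-1))
def move(p,o=None):
    o=o or ctrl.get_obs();return rot(o).inv().apply(np.array(p)-o["eef_pos"])*100
def fit(mask):
    c=max(cv2.findContours(mask.astype(np.uint8),cv2.RETR_EXTERNAL,cv2.CHAIN_APPROX_NONE)[0],key=cv2.contourArea)
    return cv2.fitEllipse(cv2.convexHull(c))
E
python3 - <<'E'
from h import *
cal=ctrl.calibration("top");im=cv2.imread("pics/top0.png");h=cv2.cvtColor(im,cv2.COLOR_BGR2HSV)
def win(m,u,v,r):
    w=np.zeros(m.shape,bool);w[v-r:v+r,u-r:u+r]=1;return m&w
H,S,V=[h[...,i].astype(int) for i in range(3)]
g=im.astype(int)
for n,m,z in (("tin",win(((H>40)&(H<100)&(S>50))|((H<20)&(V>130)),190,231,36),.04),
  ("bearing",win((S<60)&(V>110),265,189,12),.011),
  ("collar",win((H<15)&(S>170)&(V>130),336,198,14),.044),
  ("cover",win((S<90)&(V>80)|((H<20)&(S>120)&(V>120)),336,198,36),.025),
  ("knob",win(V<50,337,196,10),.066),
  ("flux",win((H>10)&(H<30)&(S>150)&(V>150),314,128,12),.021)):
    e=fit(m);print(n,np.round(e[0],1),np.round(e[1],1),np.round(ray(cal,*e[0],z),4))
print(ray(cal,283,300,.01),ray(cal,281,228,.01),ray(cal,283,134,.018))
o=ctrl.get_obs();print(rot(o).as_matrix().round(3))
cv2.imwrite("pics/c0.png",cv2.resize(im[150:280,150:380],None,fx=3.4,fy=3.4,interpolation=2))
E
```

```text
tin [189.7 231.4] [51.2 52.8] [0.4612 0.4038 0.04  ]
bearing [264.7 189.4] [13.  13.7] [0.5732 0.2086 0.011 ]
collar [335.8 200.9] [10.4 16.6] [0.5373 0.0245 0.044 ]
cover [335.8 198.8] [56.3 87.2] [0.545 0.02  0.025]
knob [337.6 196.5] [5.5 7.5] [0.5461 0.0241 0.066 ]
flux [313.8 127.3] [15.  15.6] [0.7432 0.0726 0.021 ]
[0.28311525 0.16381756 0.01      ] [0.4693504  0.16607459 0.01      ] [0.72534423 0.1571076  0.018     ]
[[-0.972  0.236 -0.001]
 [ 0.236  0.972 -0.001]
 [ 0.    -0.002 -1.   ]]
```

View pics/c0.png

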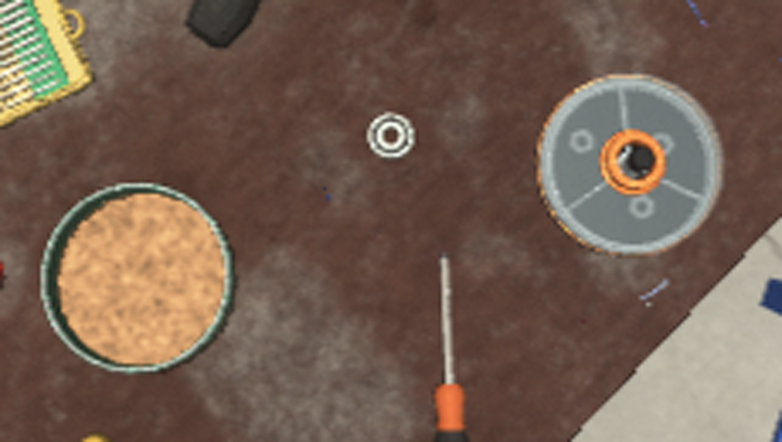

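The crop confirms the detections: tin centre (190.1,231.3), bearing (264.7,189.4), collar centre (336,197.2) in full-picture pixels. Moving over the bearing.

Emit:
send_rows(dr=[[0,0,0],[0,0,0],[0,0,0],[0,0,0],[0,0,0],[0,0,0],[0,0,0],[0,0,0]], xyz=[[-5,-2.3,0],[-10,-4.7,0],[-15,-7,0],[-20,-9.4,0],[-25,-11.7,0],[-30,-14,0],[-35,-16.4,0],[-40,-18.7,0]], jaw=[75,75,75,75,75,75,75,75])

```text
time_s: 1.1
eef_pos: [0.4811, 0.2815, 0.2119]
eef_rot: [-0.0, 0.119, 0.993, -0.0]
wrist_force: [-0.1, 1.0, 0.3]
opening: 0.752
grasp_force: 0.0
```

Emit:
send_rows(dr=[[0,0,0],[0,0,0],[0,0,0],[0,0,0],[0,0,0],[0,0,0],[0,0,0],[0,0,0]], xyz=[[-4,-2,1],[-8,-4,3],[-10.8,-5,5],[-10.8,-5,7],[-10.8,-5,9],[-10.8,-5,9],[-10.8,-5,9],[-10.8,-5,9]], jaw=[75,75,75,75,75,75,75,75])

```text
time_s: 2.1
eef_pos: [0.5738, 0.2095, 0.1235]
eef_rot: [0.001, 0.118, 0.993, 0.0]
wrist_force: [-0.0, -0.1, 0.9]
opening: 0.746
grasp_force: 0.0
```

```bash
python3 - <<'E'
from h import *
o=ctrl.get_obs();cal=ctrl.calibration("wrist");im=ctrl.camera("wrist")
print(o["time_s"],o["eef_pos"],rot(o).as_matrix().round(4),o["opening"],ctrl.tip_extent)
K=cal["camera_matrix"];T=cal["world_from_camera"]
p=np.linalg.inv(T)@[.5732,.2086,.011,1];print(K@[p[0],-p[1],-p[2]]/-p[2])
cv2.imwrite("pics/w1.png",im[:,:,::-1]);np.savez("w1.npz",K=K,T=T)
E
```

```text
2.1 [0.57384519 0.20945971 0.12351312] [[-9.720e-01  2.348e-01  2.200e-03]
 [ 2.348e-01  9.720e-01  4.000e-04]
 [-2.000e-03  9.000e-04 -1.000e+00]] 0.7461680804101661 0.019
[255.83374208 186.23435883   1.        ]
```

View pics/w1.png

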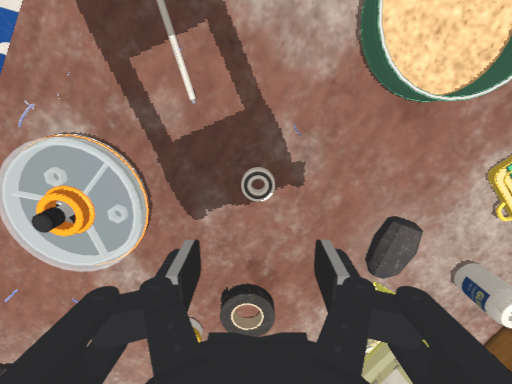

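The wrist picture shows the bearing at (258,184), about 2 px from the prediction, clear between the fingers. The collar is at (65,210).

```bash
python3 - <<'E'
from h import *
d=np.load("w1.npz");cal=dict(camera_matrix=d["K"],world_from_camera=d["T"])
im=cv2.imread("pics/w1.png");g=cv2.cvtColor(im,cv2.COLOR_BGR2GRAY)
c=cv2.HoughCircles(g[155:215,230:290],cv2.HOUGH_GRADIENT,1,50,param1=100,param2=12,minRadius=12,maxRadius=22)
print(c);u,v=c[0,0,:2]+[230,155]
p=ray(cal,u,v,.011);print(p,move([p[0],p[1],.021]))
h=cv2.cvtColor(im,cv2.COLOR_BGR2HSV);m=(h[...,0]<22)&(h[...,1]>170)&(h[...,2]>130);m[:,110:]=0;m[:180]=0;m[240:]=0
e=fit(m);print("collar",e,ray(cal,*e[0],.040))
E
```

```text
[[[27.5 29.5 13.8]]]
[0.5717976  0.21071117 0.011     ] [ 0.2495423   0.07737043 10.24110964]
collar ((65.28584289550781, 210.7874755859375), (48.93714904785156, 57.1748161315918), 103.23173522949219) [0.54617769 0.02872611 0.04      ]
```

Emit:
send_rows(dr=[[0,0,0],[0,0,0],[0,0,0],[0,0,0],[0,0,0],[0,0,0],[0,0,0],[0,0,0]], xyz=[[0.2,0.05,3],[0.2,0.05,6],[0.2,0.05,8.5],[0.2,0.05,9.7],[0.2,0.05,10.2],[0.2,0.05,10.3],[0.2,0.05,10.3],[0.2,0.05,10.3]], jaw=[75,75,75,75,75,75,75,40])

```text
time_s: 3.15
eef_pos: [0.5721, 0.2099, 0.02]
eef_rot: [0.001, 0.119, 0.993, 0.0]
wrist_force: [-0.3, -0.2, 0.6]
opening: 0.553
grasp_force: 0.0
```

Emit:
send_rows(dr=[[0,0,0],[0,0,0],[0,0,0],[0,0,0],[0,0,0],[0,0,0],[0,0,0],[0,0,0]], xyz=[[0,0,0],[0,0,0],[0,0,0],[0,0,0],[0,0,0],[0,0,0],[0,0,-1],[0,0,-3]], jaw=[30,20,20,20,20,20,20,20])

```text
time_s: 4.15
eef_pos: [0.5709, 0.2097, 0.0495]
eef_rot: [-0.001, 0.119, 0.993, -0.0]
wrist_force: [-0.7, 0.3, 0.7]
opening: 0.198
grasp_force: 0.0
```

```bash
python3 - <<'E'
from h import *
o=ctrl.get_obs();print(o["opening"],o["grasp_force"],o["eef_pos"],ctrl.tip_extent)
a=ctrl.camera("wrist");cal=ctrl.calibration("wrist");np.savez("w2.npz",K=cal["camera_matrix"],T=cal["world_from_camera"])
b=ctrl.camera("side");cv2.imwrite("pics/w2f.png",a[:,:,::-1])
b=cv2.resize(b[150:280,190:330],None,fx=2.95,fy=2.95);cv2.imwrite("pics/w2.png",np.hstack([cv2.resize(a,(384,288)),cv2.resize(b,(384,288))])[:,:,::-1])
E
```

```text
0.19826463586413898 0.0 [0.57087911 0.20967454 0.04954152] 0.019
```

View pics/w2.png

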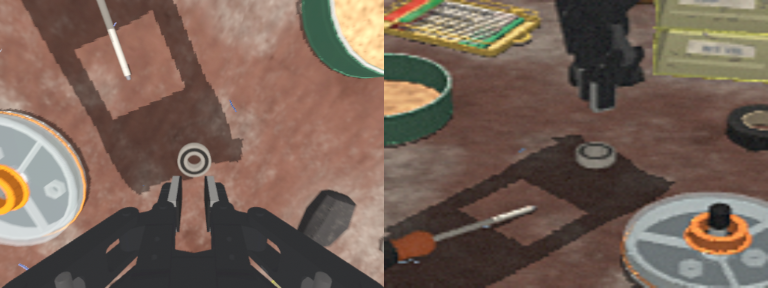

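The bearing lies flat on the bench at about (258,213) in the wrist picture; the fingers closed without holding it. I'll check whether it moved.

```bash
python3 - <<'E'
from h import *
d=np.load("w2.npz");cal=dict(camera_matrix=d["K"],world_from_camera=d["T"])
im=cv2.imread("pics/w2f.png");g=cv2.cvtColor(im,cv2.COLOR_BGR2GRAY)
c=cv2.HoughCircles(g[185:245,225:290],cv2.HOUGH_GRADIENT,1,50,param1=100,param2=12,minRadius=15,maxRadius=30)
print(c);u,v=c[0,0,:2]+[225,185];print(ray(cal,u,v,.011))
t=ctrl.camera("top");cv2.imwrite("pics/t2.png",t[:,:,::-1]);s=ctrl.camera("side")
h=cv2.cvtColor(s,cv2.COLOR_RGB2HSV);m=np.zeros(s.shape[:2],bool);m[208:228,255:282]=1
m&=(h[...,1]<60)&(h[...,2]>100);e=fit(m);print(e,ray(ctrl.calibration("side"),*e[0],.008))
s0=cv2.imread("pics/side0.png");h=cv2.cvtColor(s0,cv2.COLOR_BGR2HSV);m=np.zeros(s.shape[:2],bool);m[208:228,255:282]=1
m&=(h[...,1]<60)&(h[...,2]>100);e=fit(m);print(e,ray(ctrl.calibration("side"),*e[0],.008))
# where does TCP project in wrist camera
K=d["K"];T=d["T"]
for z in (.0495,.0305):
  p=np.linalg.inv(T)@[.5709,.2097,z,1];print((K@[p[0],-p[1],-p[2]]/-p[2])[:2])
E
```

```text
[[[33.5 27.5 23.1]]]
[0.57523144 0.21134377 0.011     ]
((266.2557067871094, 219.91554260253906), (11.44822883605957, 14.156529426574707), 100.38395690917969) [0.56814773 0.20749379 0.008     ]
((266.5461120605469, 219.20431518554688), (12.0228271484375, 15.22566032409668), 89.15200805664062) [0.57046294 0.20942136 0.008     ]
[254.82379364 228.61571243]
[255.01909357 217.47626335]
```

```bash
python3 - <<'E'
from h import *
cal=ctrl.calibration("side");K=cal["camera_matrix"];T=cal["world_from_camera"]
for z in (.02,.03,.04,.05):
  p=np.linalg.inv(T)@[.5709,.2097,z,1];print(z,(K@[p[0],-p[1],-p[2]]/-p[2])[:2])
a=cv2.imread("pics/w2f.png")[190:300,190:320];s=ctrl.camera("side")[:,:,::-1][170:235,230:307]
cv2.imwrite("pics/z2.png",np.hstack([cv2.resize(a,(390,330),interpolation=0),cv2.resize(s,(390,330),interpolation=0)]))
E
```

```text
0.02 [266.66236674 215.01564534]
0.03 [266.6963585  211.58654826]
0.04 [266.73068153 208.12403202]
0.05 [266.76534071 204.62760569]
```

View pics/z2.png

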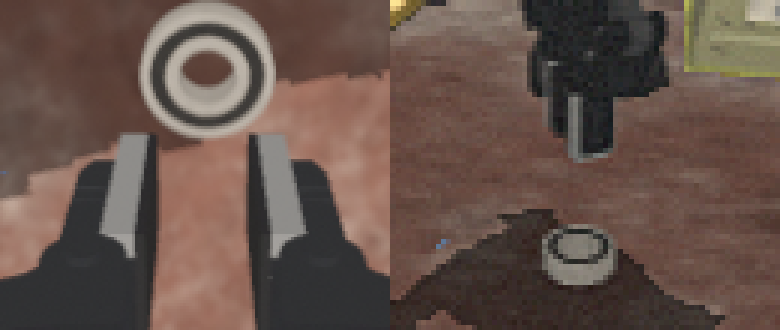

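The zoom shows the fingertips at wrist pixels (242,235) and (273,235), and in the side view at (269.5,201). That's higher than the stated tip reach, so I'll compute their true height.

```bash
python3 - <<'E'
from h import *
d=np.load("w2.npz");K=d["K"];T=d["T"];o=ctrl.get_obs();print(K[0,0],o["eef_pos"],o["opening"])
C=rot(o).inv().apply(T[:3,3]-o["eef_pos"]);print("cam in tool",C, "look",rot(o).inv().apply(-T[:3,2]))
r=np.linalg.solve(K,[257.5,235,1]);r=rot(o).inv().apply(T[:3,:3]@[r[0],-r[1],-r[2]])
for x in (-.011,0,.011): print(x,C+r*(x-C[0])/r[0])
print("depth from 17mm",K[0,0]*.0169/30.3, "point",C+r*K[0,0]*.0169/30.3)
cs=ctrl.calibration("side");
for z in (.03,.04,.05,.06): print(z, rot(o).inv().apply(ray(cs,269.5,200.9,z)-o["eef_pos"]))
E
```

```text
274.1904365734788 [0.57177142 0.20984891 0.04976646] 0.2013219348376523
cam in tool [ 0.07652016  0.00114707 -0.1639575 ] look [-3.07070544e-01 -4.77419312e-05  9.51686755e-01]
-0.011 [-0.011       0.00142582  0.01499847]
0 [ 0.          0.00139079 -0.00749367]
0.011 [ 0.011       0.00135575 -0.02998581]
depth from 17mm 0.1529312996069898 point [ 0.00864187  0.00136326 -0.02516406]
0.03 [-0.02374869  0.03939934  0.01980398]
0.04 [-0.01762931  0.02559871  0.0097929 ]
0.05 [-0.01150993  0.01179807 -0.00021818]
0.06 [-0.00539055 -0.00200256 -0.01022926]
```

Emit:
send_rows(dr=[[0,0,0],[0,0,0],[0,0,0],[0,0,0],[0,0,0],[0,0,0],[0,0,0],[0,0,0]], xyz=[[-0.1,0.1,0],[-0.1,0.1,0],[-0.1,0.1,1.5],[-0.1,0.1,2.8],[-0.1,0.1,3.6],[-0.1,0.1,4.2],[-0.1,0.1,4.7],[-0.1,0.1,5]], jaw=[65,65,65,65,65,65,65,65])

```text
time_s: 5.4
eef_pos: [0.5728, 0.2105, -0.001]
eef_rot: [0.0, 0.119, 0.993, -0.0]
wrist_force: [0.1, -0.1, 0.6]
opening: 0.646
grasp_force: 0.0
```

```bash
python3 - <<'E'
from h import *
o=ctrl.get_obs();print(o["eef_pos"],o["opening"],o["wrist_force"])
a=ctrl.camera("wrist");s=ctrl.camera("side");cv2.imwrite("pics/w3f.png",a[:,:,::-1])
a=a[190:300,190:320];s=s[175:240,230:307]
cv2.imwrite("pics/z3.png",np.hstack([cv2.resize(a,(390,330),interpolation=0),cv2.resize(s,(390,330),interpolation=0)])[:,:,::-1])
E
```

```text
[ 0.57277115  0.21053831 -0.00097363] 0.6457715234269232 [ 0.11085314 -0.07395205  0.62415014]
```

View pics/z3.png

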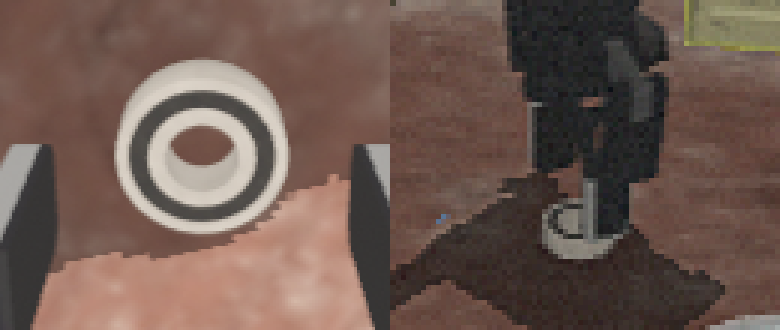

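The picture confirms it: the fingertips at (208–307,238) are still about 11 mm above the bearing's top, with the bearing centred between them. The real tips sit about 23 mm behind the reported TCP, so I'll go down about 16 mm more.

Emit:
send_rows(dr=[[0,0,0],[0,0,0],[0,0,0],[0,0,0],[0,0,0],[0,0,0],[0,0,0],[0,0,0]], xyz=[[0,0,0.3],[0,0,0.6],[0,0,0.9],[0,0,1.2],[0,0,1.4],[0,0,1.6],[0,0,1.6],[0,0,1.6]], jaw=[55,50,50,50,50,50,50,50])

```text
time_s: 6.5
eef_pos: [0.5728, 0.2106, -0.0167]
eef_rot: [0.0, 0.119, 0.993, 0.0]
wrist_force: [0.3, 0.8, 1.0]
opening: 0.5
grasp_force: 0.0
```

Emit:
send_rows(dr=[[0,0,0],[0,0,0],[0,0,0],[0,0,0],[0,0,0],[0,0,0],[0,0,0],[0,0,0]], xyz=[[0,0,0],[0,0,0],[0,0,0],[0,0,0],[0,0,0],[0,0,0],[0,0,0],[0,0,0]], jaw=[40,30,30,30,30,30,30,30])

```text
time_s: 7.5
eef_pos: [0.573, 0.2106, -0.0162]
eef_rot: [0.0, 0.119, 0.993, 0.0]
wrist_force: [-0.8, -0.3, 6.0]
opening: 0.371
grasp_force: 59.3
```

Gripped at 59 N. Lift and carry to the tin.

Emit:
send_rows(dr=[[0,0,0],[0,0,0],[0,0,0],[0,0,0],[0,0,0],[0,0,0],[0,0,0],[0,0,0]], xyz=[[0,0,-2],[0,0,-5],[0,0,-9],[3.1,3.2,-10],[6.2,6.5,-10],[9.3,9.7,-10],[12.4,12.9,-10],[15.4,16.2,-10]], jaw=[30,30,30,30,30,30,30,30])

```text
time_s: 8.5
eef_pos: [0.4605, 0.4056, 0.0844]
eef_rot: [0.0, 0.119, 0.993, 0.0]
wrist_force: [-0.4, 0.6, -0.7]
opening: 0.37
grasp_force: 59.7
```

```bash
python3 - <<'E'
from h import *
o=ctrl.get_obs();print(o["eef_pos"],rot(o).as_matrix().round(4),o["opening"],o["grasp_force"],o["wrist_force"])
cal=ctrl.calibration("wrist");a=ctrl.camera("wrist");cv2.imwrite("pics/w4.png",a[:,:,::-1]);np.savez("w4.npz",K=cal["camera_matrix"],T=cal["world_from_camera"])
print(move([.461,.404,-.011]))
E
```

```text
[0.46054745 0.40557426 0.08439831] [[-9.718e-01  2.356e-01  1.000e-03]
 [ 2.356e-01  9.718e-01  6.000e-04]
 [-9.000e-04  8.000e-04 -1.000e+00]] 0.3698716738357953 59.71315196715295 [-0.3915964   0.56062803 -0.72134496]
[-0.49204922 -0.52625346  9.54432926]
```

View pics/w4.png

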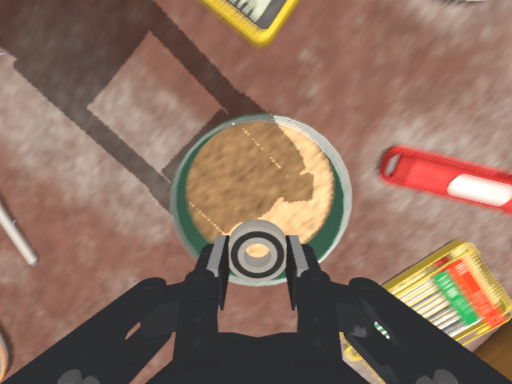

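The bearing hangs level at (258,250) between the pads, with the tin below it: rim centre about (261,199).

```bash
python3 - <<'E'
from h import *
d=np.load("w4.npz");cal=dict(camera_matrix=d["K"],world_from_camera=d["T"])
for v in (198,200): print(ray(cal,261.5,v,.04))
o=ctrl.get_obs();print(o["eef_pos"],move([.461,.404,-.011]))
E
```

```text
[0.45159238 0.41167759 0.04      ]
[0.45320817 0.41129337 0.04      ]
[0.45748208 0.40994838 0.08446501] [-0.49204922 -0.52625346  9.54432926]
```

Emit:
send_rows(dr=[[0,0,0],[0,0,0],[0,0,0],[0,0,0],[0,0,0],[0,0,0],[0,0,0],[0,0,0]], xyz=[[0,0,2],[0,0,4.5],[0,0,6.5],[0,0,8],[0,0,8.8],[0,0,9.3],[0,0,9.6],[0,0,9.6]], jaw=[30,30,30,30,30,30,30,30])

```text
time_s: 9.55
eef_pos: [0.4617, 0.4046, -0.0121]
eef_rot: [0.001, 0.119, 0.993, 0.0]
wrist_force: [-0.6, 0.2, 0.1]
opening: 0.371
grasp_force: 59.7
```

Emit:
send_rows(dr=[[0,0,0],[0,0,0],[0,0,0],[0,0,0],[0,0,0],[0,0,0],[0,0,0],[0,0,0]], xyz=[[0,0,0.05],[0,0,0.08],[0,0,0.08],[0,0,0.08],[0,0,0.08],[0,0,0.08],[0,0,0.08],[0,0,0.08]], jaw=[30,30,45,52,60,68,68,68])

```text
time_s: 10.55
eef_pos: [0.4612, 0.4042, -0.0137]
eef_rot: [-0.0, 0.119, 0.993, -0.0]
wrist_force: [0.2, 0.2, 1.0]
opening: 0.672
grasp_force: 0.0
```

Emit:
send_rows(dr=[[0,0,0],[0,0,0],[0,0,0],[0,0,0],[0,0,0],[0,0,0],[0,0,0],[0,0,0]], xyz=[[0,0,-1],[0,0,-4],[0,0,-8],[0,0,-12],[0,0,-15],[0,0,-15],[0,0,-15],[0,0,-15]], jaw=[68,68,68,68,68,68,68,68])

```text
time_s: 11.55
eef_pos: [0.4602, 0.4037, 0.1347]
eef_rot: [-0.001, 0.119, 0.993, -0.001]
wrist_force: [-0.1, 0.4, -0.7]
opening: 0.681
grasp_force: 0.0
```

```bash
python3 - <<'E'
from h import *
o=ctrl.get_obs();cal=ctrl.calibration("wrist");a=ctrl.camera("wrist");cv2.imwrite("pics/w5.png",a[:,:,::-1]);np.savez("w5.npz",K=cal["camera_matrix"],T=cal["world_from_camera"])
print(o["time_s"],o["eef_pos"],o["dq"].round(3))
E
```

```text
11.55 [0.46020067 0.40366394 0.13471518] [ 0.002  0.004 -0.004 -0.001 -0.    -0.001]
```

View pics/w5.png

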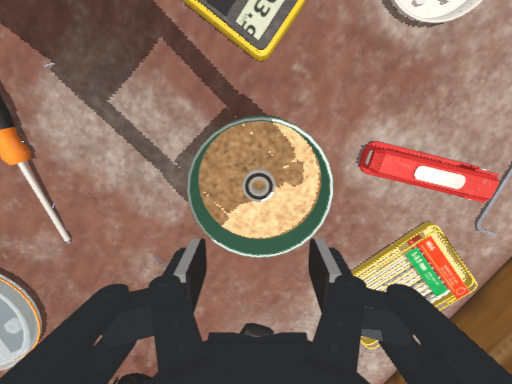

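The bearing lies flat in the tin at (259,186); the rim spans u 188–333, v 116–256. Now I'll fix the tin and lids numerically.

```bash
cat >> h.py <<'E'
def circ(P):
    A=np.c_[2*P,np.ones(len(P))];s=np.linalg.lstsq(A,(P**2).sum(1),rcond=None)[0]
    return s[:2],np.sqrt(s[2]+s[:2]@s[:2])
def fitcirc(mask,cal,z):
    c=max(cv2.findContours(mask.astype(np.uint8),cv2.RETR_EXTERNAL,cv2.CHAIN_APPROX_NONE)[0],key=cv2.contourArea)
    P=np.array([ray(cal,u,v,z)[:2] for u,v in cv2.convexHull(c)[:,0]])
    for _ in range(4):
        c,r=circ(P);P=P[abs(np.hypot(*(P-c).T)-r)<.003]
    return c,r,len(P)
E
python3 - <<'E'
from h import *
def tinmask(im):
    h=cv2.cvtColor(im,cv2.COLOR_BGR2HSV).astype(int);return (h[...,0]>35)&(h[...,0]<100)&(h[...,1]>40)
d=np.load("w5.npz");cal=dict(camera_matrix=d["K"],world_from_camera=d["T"])
m=tinmask(cv2.imread("pics/w5.png"));w=np.zeros_like(m);w[105:270,180:345]=1;print("wrist",fitcirc(m&w,cal,.04))
m=tinmask(cv2.imread("pics/top0.png"));w=np.zeros_like(m);w[198:265,156:224]=1;print("top",fitcirc(m&w,ctrl.calibration("top"),.04))
E
```

```text
wrist (array([0.46133327, 0.4057844 ]), np.float64(0.06807261083001333), 48)
top (array([0.46273457, 0.40476565]), np.float64(0.06713836379693236), 18)
```

Emit:
send_rows(dr=[[0,0,0],[0,0,0],[0,0,0],[0,0,0],[0,0,0],[0,0,0],[0,0,0],[0,0,0]], xyz=[[-2.5,-5,-1],[-5,-10,-2],[-7.5,-15,-2.5],[-10,-20,-2.5],[-12.5,-25,-2.5],[-15,-30,-2.5],[-17.2,-34.6,-2.5],[-17.2,-34.6,-2.5]], jaw=[60,60,60,60,60,60,60,60])

```text
time_s: 12.6
eef_pos: [0.5471, 0.0241, 0.1605]
eef_rot: [-0.001, 0.121, 0.993, -0.0]
wrist_force: [0.5, 0.1, 0.1]
opening: 0.598
grasp_force: 0.0
```

Emit:
send_rows(dr=[[0,0,0],[0,0,0],[0,0,0],[0,0,0],[0,0,0],[0,0,0],[0,0,0],[0,0,0]], xyz=[[0,0,0],[0,0,0],[0,0,0],[0,0,0],[0,0,0],[0,0,0],[0,0,0],[0,0,0]], jaw=[60,60,60,60,60,60,60,60])

```text
time_s: 13.6
eef_pos: [0.5468, 0.0274, 0.1614]
eef_rot: [-0.0, 0.119, 0.993, -0.0]
wrist_force: [-1.0, 1.0, -0.8]
opening: 0.599
grasp_force: 0.0
```

```bash
python3 - <<'E'
from h import *
o=ctrl.get_obs();cal=ctrl.calibration("wrist");a=ctrl.camera("wrist")[:,:,::-1];cv2.imwrite("pics/w6.png",a)
print(o["time_s"],o["eef_pos"],o["opening"])
K=cal["camera_matrix"];T=cal["world_from_camera"];iT=np.linalg.inv(T)
pr=lambda p:(lambda q:(K@[q[0],-q[1],-q[2]]/-q[2])[:2])(iT@[*p,1])
h=cv2.cvtColor(a,cv2.COLOR_BGR2HSV).astype(int)
m=(h[...,0]<24)&(h[...,1]>150)&(h[...,2]>110)
u,v=np.round(pr([.546,.026,.044])).astype(int);print("pred collar",u,v)
w=np.zeros_like(m);w[v-35:v+35,u-38:u+38]=1
c=fitcirc(m&w,cal,.044);print("collar",c)
k=h[...,2]<55;w[:]=0;u,v=np.round(pr([*c[0],.066])).astype(int);print("knob pred",u,v);w[v-22:v+22,u-22:u+22]=1
print("knob",fitcirc(k&w,cal,.066),fit(k&w))
ys,xs=np.nonzero(m&(abs(np.arange(384)-v)[:,None]<110));print("orange extent",xs.min(),xs.max(),ys.min(),ys.max())
E
```

```text
13.6 [0.54682654 0.02740284 0.16138476] 0.5991836412271089
pred collar 255 185
collar (array([0.54452295, 0.02419796]), np.float64(0.02381191619574084), 30)
knob pred 253 190
knob (array([0.54171232, 0.02477665]), np.float64(0.01191771036518753), 14) ((253.229248046875, 187.50733947753906), (22.32662582397461, 25.124120712280273), 44.475364685058594)
orange extent 131 304 116 206
```

Emit:
send_rows(dr=[[0,0,0],[0,0,0],[0,0,0],[0,0,0],[0,0,0],[0,0,0],[0,0,0],[0,0,0]], xyz=[[0.15,-0.35,1],[0.15,-0.35,3.5],[0.15,-0.35,6],[0.15,-0.35,8.5],[0.15,-0.35,10.5],[0.15,-0.35,12],[0.15,-0.35,12.5],[0.15,-0.35,12.7]], jaw=[60,60,60,60,60,60,60,60])

```text
time_s: 14.65
eef_pos: [0.5447, 0.0243, 0.0344]
eef_rot: [0.0, 0.119, 0.993, -0.0]
wrist_force: [1.2, 0.3, -0.0]
opening: 0.6
grasp_force: 0.0
```

```bash
python3 - <<'E'
from h import *
o=ctrl.get_obs();print(o["time_s"],o["eef_pos"],o["wrist_force"],o["opening"])
a=ctrl.camera("wrist")[:,:,::-1];s=ctrl.camera("side")[:,:,::-1]
a=a[150:310,160:350];s=s[200:300,260:380]
cv2.imwrite("pics/z7.png",np.hstack([cv2.resize(a,(400,336),interpolation=0),cv2.resize(s,(400,336),interpolation=0)]))
E
```

```text
14.65 [0.54474561 0.02434766 0.03441442] [ 1.16119475  0.33495765 -0.02666401] 0.5996585615866764
```

View pics/z7.png

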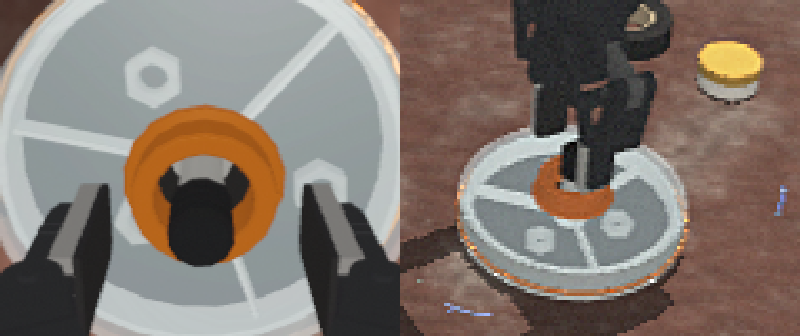

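The knob stands centred between the pads (crop x about 203, pads at 107 and 303), with the tips above the collar. Closing.

Emit:
send_rows(dr=[[0,0,0],[0,0,0],[0,0,0],[0,0,0],[0,0,0],[0,0,0],[0,0,0],[0,0,0]], xyz=[[0,0,0],[0,0,0],[0,0,0],[0,0,0],[0,0,0],[0,0,0],[0,0,0],[0,0,0]], jaw=[40,25,10,5,5,5,5,5])

```text
time_s: 15.75
eef_pos: [0.5449, 0.0241, 0.0352]
eef_rot: [0.0, 0.119, 0.993, -0.0]
wrist_force: [-1.1, -0.9, 5.9]
opening: 0.176
grasp_force: 58.5
```

Emit:
send_rows(dr=[[0,0,0],[0,0,0],[0,0,0],[0,0,0],[0,0,0],[0,0,0],[0,0,0],[0,0,0]], xyz=[[0,0,-0.2],[0,0,-0.5],[0,0,-1.2],[0,0,-2],[0,0,-3],[0,0,-4],[0,0,-4.5],[0,0,-4.5]], jaw=[5,5,5,5,5,5,5,5])

```text
time_s: 16.75
eef_pos: [0.545, 0.0244, 0.08]
eef_rot: [0.001, 0.119, 0.993, -0.0]
wrist_force: [-0.1, 0.4, -4.4]
opening: 0.174
grasp_force: 58.6
```

Weight 4.4 N, so both lids are held. Carry smoothly to above the tin.

Emit:
send_rows(dr=[[0,0,0],[0,0,0],[0,0,0],[0,0,0],[0,0,0],[0,0,0],[0,0,0],[0,0,0]], xyz=[[0.1,0.2,-1],[0.4,0.8,-2.2],[0.9,1.8,-3.4],[1.7,3.5,-4.5],[2.7,5.6,-5.2],[3.9,8.1,-5.5],[5.2,10.7,-5.5],[6.5,13.4,-5.5]], jaw=[5,5,5,5,5,5,5,5])

```text
time_s: 17.75
eef_pos: [0.5122, 0.1721, 0.1351]
eef_rot: [0.0, 0.118, 0.993, 0.0]
wrist_force: [-0.0, 0.8, -4.5]
opening: 0.178
grasp_force: 58.7
```

Emit:
send_rows(dr=[[0,0,0],[0,0,0],[0,0,0],[0,0,0],[0,0,0],[0,0,0],[0,0,0],[0,0,0]], xyz=[[1.4,2.8,0],[2.8,5.7,0],[4.2,8.6,0],[5.6,11.5,0],[7,14.4,0],[8.2,16.9,0],[9.2,18.9,0],[9.9,20.4,0]], jaw=[5,5,5,5,5,5,5,5])

```text
time_s: 18.75
eef_pos: [0.464, 0.393, 0.1346]
eef_rot: [-0.0, 0.118, 0.993, 0.0]
wrist_force: [0.5, 0.7, -4.5]
opening: 0.174
grasp_force: 58.8
```

Emit:
send_rows(dr=[[0,0,0],[0,0,0],[0,0,0],[0,0,0],[0,0,0],[0,0,0],[0,0,0],[0,0,0]], xyz=[[0.4,0.7,0],[0.6,1.1,0],[0.65,1.25,0],[0.65,1.25,0],[0.65,1.25,0],[0.65,1.25,0],[0.65,1.25,0],[0.65,1.25,0]], jaw=[5,5,5,5,5,5,5,5])

```text
time_s: 19.75
eef_pos: [0.4614, 0.4052, 0.1344]
eef_rot: [0.0, 0.119, 0.993, -0.0]
wrist_force: [-0.4, -0.3, -4.5]
opening: 0.176
grasp_force: 58.8
```

```bash
python3 - <<'E'
from h import *
o=ctrl.get_obs();print(o["time_s"],o["eef_pos"],o["wrist_force"],o["torque"],o["opening"])
cal=ctrl.calibration("wrist");a=ctrl.camera("wrist")[:,:,::-1];cv2.imwrite("pics/w8.png",a)
h=cv2.cvtColor(a,cv2.COLOR_BGR2HSV).astype(int);m=(h[...,0]<24)&(h[...,1]>150)&(h[...,2]>110)
zo=o["eef_pos"][2]-.0352
K=cal["camera_matrix"];T=cal["world_from_camera"];q=np.linalg.inv(T)@[*o["eef_pos"][:2],zo+.044,1]
u,v=np.round((K@[q[0],-q[1],-q[2]]/-q[2])[:2]).astype(int);w=np.zeros_like(m);w[v-45:v+45,u-50:u+50]=1
print(u,v,"collar",fitcirc(m&w,cal,zo+.044))
cv2.imwrite("pics/t8.png",ctrl.camera("top")[:,:,::-1])
# tin rim seen from side, green contour
s=ctrl.camera("side")[:,:,::-1];cv2.imwrite("pics/s8.png",s)
print(move([.4618,.4054,.0672]))
E
```

```text
19.75 [0.46143881 0.40517812 0.13439414] [-0.44309243 -0.27734275 -4.53146932] [ 0.00792727 -0.05229339  0.06141633] 0.17569139837536937
256 241 collar (array([0.45777769, 0.40731808]), np.float64(0.022917540931317194), 20)
[-0.0328083   0.02720479  6.71726189]
```

Emit:
send_rows(dr=[[0,0,0],[0,0,0],[0,0,0],[0,0,0],[0,0,0],[0,0,0],[0,0,0],[0,0,0]], xyz=[[0,0,0.7],[0,0,2],[0,0,3.3],[0,0,4.4],[0,0,5.2],[0,0,5.7],[0,0,6.0],[0,0,6.2]], jaw=[5,5,5,5,5,5,5,5])

```text
time_s: 20.9
eef_pos: [0.4616, 0.4054, 0.0725]
eef_rot: [0.0, 0.119, 0.993, 0.0]
wrist_force: [0.3, 0.7, -3.9]
opening: 0.174
grasp_force: 58.8
```

Emit:
send_rows(dr=[[0,0,0],[0,0,0],[0,0,0],[0,0,0],[0,0,0],[0,0,0],[0,0,0],[0,0,0]], xyz=[[0,0,0.05],[0,0,0.1],[0,0,0.15],[0,0,0.2],[0,0,0.25],[0,0,0.3],[0,0,0.3],[0,0,0.3]], jaw=[5,5,5,5,5,5,5,5])

```text
time_s: 21.9
eef_pos: [0.4608, 0.4056, 0.0697]
eef_rot: [-0.0, 0.118, 0.993, 0.0]
wrist_force: [-5.6, 0.6, 1.7]
opening: 0.178
grasp_force: 59.3
```

Emit:
send_rows(dr=[[0,0,0],[0,0,0],[0,0,0],[0,0,0],[0,0,0],[0,0,0],[0,0,0],[0,0,0]], xyz=[[0.05,0,-0.05],[0.1,0,-0.05],[0.15,0,-0.05],[0.15,0,0],[0.15,0,0.05],[0.15,0,0.1],[0.15,0,0.1],[0.15,0,0.1]], jaw=[5,5,5,5,5,5,5,5])

```text
time_s: 22.9
eef_pos: [0.4603, 0.4057, 0.0691]
eef_rot: [0.0, 0.119, 0.993, 0.0]
wrist_force: [-3.2, -1.2, 5.7]
opening: 0.171
grasp_force: 59.8
```

Emit:
send_rows(dr=[[0,0,0],[0,0,0],[0,0,0],[0,0,0],[0,0,0],[0,0,0],[0,0,0],[0,0,0]], xyz=[[0.05,0,-0.05],[0.1,0,-0.1],[0.15,-0.02,-0.1],[0.15,-0.02,-0.05],[0.15,-0.02,0],[0.15,-0.02,0.05],[0.15,-0.02,0.1],[0.15,-0.02,0.1]], jaw=[5,5,5,5,5,5,5,5])

```text
time_s: 23.9
eef_pos: [0.4585, 0.4057, 0.0674]
eef_rot: [0.0, 0.119, 0.993, 0.0]
wrist_force: [0.6, 0.3, -4.1]
opening: 0.176
grasp_force: 58.8
```

```bash
python3 - <<'E'
from h import *
o=ctrl.get_obs();print(o["eef_pos"],rot(o).as_matrix()[:,2].round(4),o["wrist_force"],o["torque"])
# tin/cover measure in top + side
t=ctrl.camera("top")[:,:,::-1];s=ctrl.camera("side")[:,:,::-1];cv2.imwrite("pics/t9.png",t);cv2.imwrite("pics/s9.png",s)
for n,im in (("s8",cv2.imread("pics/s8.png")),("s9",s),("s0",cv2.imread("pics/side0.png"))):
    h=cv2.cvtColor(im,cv2.COLOR_BGR2HSV).astype(int);m=(h[...,0]>40)&(h[...,0]<100)&(h[...,1]>60)&(h[...,2]>20);m[:170]=0;m[230:]=0;m[:,:150]=0;m[:,230:]=0
    ys,xs=np.nonzero(m);print(n,xs.min(),xs.max(),ys.min(),ys.max(),[int(ys[xs==x].max()) for x in (165,175,187,199,209)],[int(ys[xs==x].min()) for x in (165,175,187,199,209)])
E
```

```text
[0.45850545 0.40574397 0.0674029 ] [ 1.e-04  0.e+00 -1.e+00] [ 0.55722452  0.25303754 -4.11187721] [0.06686769 0.0309664  0.00905821]
s8 160 228 170 215 [211, 214, 215, 213, 207] [181, 180, 180, 177, 180]
s9 160 227 170 215 [211, 214, 215, 213, 208] [200, 203, 203, 201, 195]
s0 159 228 170 215 [211, 214, 215, 213, 207] [182, 176, 174, 175, 180]
```

It slipped in: lateral force gone and full weight hanging. Lower the last bit to the stop.

Emit:
send_rows(dr=[[0,0,0],[0,0,0],[0,0,0],[0,0,0],[0,0,0],[0,0,0],[0,0,0],[0,0,0]], xyz=[[0,0,0.03],[0,0,0.06],[0,0,0.09],[0,0,0.12],[0,0,0.14],[0,0,0.14],[0,0,0.14],[0,0,0.14]], jaw=[5,5,5,5,5,5,5,5])

```text
time_s: 25.0
eef_pos: [0.4586, 0.4059, 0.0672]
eef_rot: [0.0, 0.119, 0.993, 0.0]
wrist_force: [-3.5, -1.7, 6.9]
opening: 0.176
grasp_force: 60.0
```

Seated at the expected height. Release the knob and rise clear.

Emit:
send_rows(dr=[[0,0,0],[0,0,0],[0,0,0],[0,0,0],[0,0,0],[0,0,0],[0,0,0],[0,0,0]], xyz=[[0,0,-0.08],[0,0,-0.08],[0,0,-0.08],[0,0,-0.08],[0,0,-0.08],[0,0,-0.08],[0,0,-0.08],[0,0,-0.08]], jaw=[5,25,35,50,65,75,75,75])

```text
time_s: 26.0
eef_pos: [0.4585, 0.4057, 0.0668]
eef_rot: [0.0, 0.119, 0.993, -0.0]
wrist_force: [1.1, -0.7, -0.8]
opening: 0.751
grasp_force: 0.0
```

Emit:
send_rows(dr=[[0,0,0],[0,0,0],[0,0,0],[0,0,0],[0,0,0],[0,0,0],[0,0,0],[0,0,0]], xyz=[[0,0,-1],[0,0,-3],[0,0,-5],[0,0,-7],[0,0,-8.5],[0,0,-9],[0,0,-9],[0,0,-9]], jaw=[75,75,75,75,75,75,75,75])

```text
time_s: 27.0
eef_pos: [0.4579, 0.4054, 0.1558]
eef_rot: [-0.001, 0.119, 0.993, -0.001]
wrist_force: [0.1, 0.2, -0.1]
opening: 0.749
grasp_force: 0.0
```

```bash
python3 - <<'E'
from h import *
o=ctrl.get_obs();print(o["time_s"],o["eef_pos"],o["opening"],o["wrist_force"])
cal=ctrl.calibration("wrist");a=ctrl.camera("wrist")[:,:,::-1];cv2.imwrite("pics/w10.png",a)
h=cv2.cvtColor(a,cv2.COLOR_BGR2HSV).astype(int);m=(h[...,0]<24)&(h[...,1]>150)&(h[...,2]>110)
K=cal["camera_matrix"];T=cal["world_from_camera"]
def pr(x,y,z):
    q=np.linalg.inv(T)@[x,y,z,1];return np.round((K@[q[0],-q[1],-q[2]]/-q[2])[:2]).astype(int)
for zt in (.076,):
    u,v=pr(*o["eef_pos"][:2],zt);w=np.zeros_like(m);w[v-35:v+35,u-38:u+38]=1
    c=fitcirc(m&w,cal,zt);print(u,v,"collar",c, fit(m&w))
# plug seating: green/bead rows in side picture
s=ctrl.camera("side")[:,:,::-1];cv2.imwrite("pics/s10.png",s)
h=cv2.cvtColor(s,cv2.COLOR_BGR2HSV).astype(int);m=(h[...,0]>40)&(h[...,0]<100)&(h[...,1]>60)&(h[...,2]>20);m[:170]=0
print([int(np.nonzero(m[:230,x])[0].min()) for x in (165,170,175,187,199,204,209)])
print(move([*c[0],.0455]))
E
```

```text
27.0 [0.45792202 0.40540372 0.15579944] 0.7488320679042351 [ 0.14888846  0.20042551 -0.06467861]
257 197 collar (array([0.45824238, 0.40715254]), np.float64(0.023978593141467146), 29) ((258.8340148925781, 195.72035217285156), (50.46021270751953, 50.97392654418945), 111.42515563964844)
[200, 202, 203, 203, 201, 199, 196]
[1.68353394e-04 1.85110267e-01 1.10307191e+01]
```

Emit:
send_rows(dr=[[0,0,0],[0,0,0],[0,0,0],[0,0,0],[0,0,0],[0,0,0],[0,0,0],[0,0,0]], xyz=[[0,0.1,2],[0,0.1,4.5],[0,0.1,6.5],[0,0.1,8.5],[0,0.1,10],[0,0.1,10.7],[0,0.1,11],[0,0.1,11]], jaw=[75,75,75,75,75,75,75,75])

```text
time_s: 28.1
eef_pos: [0.459, 0.4069, 0.0472]
eef_rot: [0.0, 0.119, 0.993, 0.0]
wrist_force: [-0.5, 0.6, 0.7]
opening: 0.754
grasp_force: 0.0
```

Emit:
send_rows(dr=[[0,0,0],[0,0,0],[0,0,0],[0,0,0],[0,0,0],[0,0,0],[0,0,0],[0,0,0]], xyz=[[0,0,0],[0,0,0],[0,0,0],[0,0,0],[0,0,0],[0,0,0],[0,0,0],[0,0,0]], jaw=[65,60,50,40,35,35,35,35])

```text
time_s: 29.1
eef_pos: [0.459, 0.4068, 0.0479]
eef_rot: [0.0, 0.119, 0.993, 0.0]
wrist_force: [-2.6, -1.3, 6.7]
opening: 0.488
grasp_force: 59.7
```

Emit:
send_rows(dr=[[0,0,0],[0,0,0],[0,0,0],[0,0,0],[0,0,0],[0,0,0],[0,0,0],[0,0,0]], xyz=[[0,0,-0.1],[0,0,-0.2],[0,0,-0.35],[0,0,-0.5],[0,0,-0.65],[0,0,-0.8],[0,0,-0.9],[0,0,-1]], jaw=[35,35,35,35,35,35,35,35])

```text
time_s: 30.1
eef_pos: [0.4587, 0.4067, 0.0569]
eef_rot: [0.0, 0.119, 0.993, -0.0]
wrist_force: [-1.5, 0.3, -1.7]
opening: 0.485
grasp_force: 60.7
```

Emit:
send_rows(dr=[[0,0,0],[0,0,0],[0,0,0],[0,0,0],[0,0,0],[0,0,0],[0,0,0],[0,0,0]], xyz=[[0,0,-0.4],[0,0,-1],[0,0,-1.8],[0,0,-2.8],[0,0,-4],[0,0,-5.4],[0,0,-6.5],[0,0,-7]], jaw=[35,35,35,35,35,35,35,35])

```text
time_s: 31.1
eef_pos: [0.4592, 0.407, 0.1281]
eef_rot: [0.001, 0.119, 0.993, 0.0]
wrist_force: [0.4, -0.3, -2.6]
opening: 0.483
grasp_force: 60.7
```

```bash
python3 - <<'E'
from h import *
o=ctrl.get_obs();print(o["time_s"],o["eef_pos"],o["opening"],o["wrist_force"],o["torque"],o["grasp_force"])
s=ctrl.camera("side")[:,:,::-1];cv2.imwrite("pics/s11.png",s)
h=cv2.cvtColor(s,cv2.COLOR_BGR2HSV).astype(int);m=(h[...,0]>40)&(h[...,0]<100)&(h[...,1]>60)&(h[...,2]>20);m[:170]=0
print([int(np.nonzero(m[:230,x])[0].min()) for x in (165,170,175,187,199,204,209)],[int(np.nonzero(m[:230,x])[0].max()) for x in (165,187,209)])
E
```

```text
31.1 [0.45918438 0.40695906 0.12806244] 0.4830270228215595 [ 0.40648943 -0.27041653 -2.6188396 ] [-0.01142355  0.00359848 -0.03816293] 60.741756185889244
[184, 202, 178, 170, 177, 199, 196] [211, 215, 207]
```

The load of about 1.8 N is the cover alone. Carry it off to the side.

Emit:
send_rows(dr=[[0,0,0],[0,0,0],[0,0,0],[0,0,0],[0,0,0],[0,0,0],[0,0,0],[0,0,0]], xyz=[[0,0,-1],[-0.7,-0.7,-2.2],[-2,-2.2,-3],[-4,-4.3,-3],[-6.3,-6.8,-3],[-8.6,-9.3,-3],[-10.8,-11.7,-3],[-12.6,-13.6,-3]], jaw=[35,35,35,35,35,35,35,35])

```text
time_s: 32.15
eef_pos: [0.5502, 0.2421, 0.1572]
eef_rot: [0.0, 0.119, 0.993, -0.0]
wrist_force: [-0.3, 0.2, -1.1]
opening: 0.48
grasp_force: 60.9
```

Emit:
send_rows(dr=[[0,0,0],[0,0,0],[0,0,0],[0,0,0],[0,0,0],[0,0,0],[0,0,0],[0,0,0]], xyz=[[-1.3,-1.4,0],[-2.2,-2.4,0],[-2.7,-2.9,0],[-2.7,-2.9,0],[-2.7,-2.9,0],[-2.7,-2.9,0],[-2.7,-2.9,0],[-2.7,-2.9,0]], jaw=[35,35,35,35,35,35,35,35])

```text
time_s: 33.15
eef_pos: [0.5684, 0.2105, 0.1568]
eef_rot: [0.0, 0.118, 0.993, -0.0]
wrist_force: [0.1, -0.4, -1.7]
opening: 0.483
grasp_force: 60.9
```

```bash
python3 - <<'E'
from h import *
o=ctrl.get_obs();print(o["time_s"],o["eef_pos"],o["opening"],o["wrist_force"],o["grasp_force"],rot(o).as_matrix()[:,2].round(3))
t=ctrl.camera("top")[:,:,::-1];s=ctrl.camera("side")[:,:,::-1];cv2.imwrite("pics/t12.png",t);cv2.imwrite("pics/s12.png",s)
h=cv2.cvtColor(s,cv2.COLOR_BGR2HSV).astype(int);m=(h[...,0]>40)&(h[...,0]<100)&(h[...,1]>60)&(h[...,2]>20);m[:170]=0
print([int(np.nonzero(m[:230,x])[0].min(initial=999)) for x in (165,170,175,187,199,204,209)])
# expected rows of rim front (z=.04) at those columns
cal=ctrl.calibration("side");K=cal["camera_matrix"];iT=np.linalg.inv(cal["world_from_camera"])
for z in (.036,.04,.043):
    a=np.linspace(0,2*np.pi,400);P=np.c_[.4588+.072*np.cos(a),.4058+.072*np.sin(a),0*a+z,0*a+1]@iT.T
    uv=np.array([(K@[p[0],-p[1],-p[2]]/-p[2])[:2] for p in P]);print(z,[round(uv[abs(uv[:,0]-x)<1.5][:,1].max(),1) for x in (165,170,175,187,199,204,209)])
# bright nuts/tray in top: circle fit of flange, tin and cover
c=cv2.HoughCircles(cv2.cvtColor(t,cv2.COLOR_BGR2GRAY),cv2.HOUGH_GRADIENT,1,40,param1=120,param2=18,minRadius=24,maxRadius=36)
print(None if c is None else c[0].round(1).tolist())
print("changed vs first (px), lids' old place etc; tray patch mean", t[205:258,163:217].reshape(-1,3).mean(0).round())
g=cv2.cvtColor(t,cv2.COLOR_BGR2GRAY)[203:259:3,162:219:2];print("\n".join(" ".join(f"{x:3d}" for x in r) for r in g))
E
```

```text
33.15 [0.56842197 0.21054644 0.15679227] 0.4832373079566485 [ 0.13911104 -0.41072003 -1.67093976] 60.85422841832042 [ 0. -0. -1.]
[200, 202, 203, 203, 201, 199, 195]
0.036 [np.float64(202.2), np.float64(203.7), np.float64(204.5), np.float64(204.5), np.float64(202.2), np.float64(200.1), np.float64(197.2)]
0.04 [np.float64(200.9), np.float64(202.3), np.float64(203.1), np.float64(203.1), np.float64(200.8), np.float64(198.7), np.float64(195.8)]
0.043 [np.float64(200.0), np.float64(201.3), np.float64(202.1), np.float64(202.1), np.float64(199.8), np.float64(197.7), np.float64(194.8)]
[[190.5, 230.5, 26.600000381469727], [229.5, 89.5, 29.899999618530273], [203.5, 55.5, 34.29999923706055]]
changed vs first (px), lids' old place etc; tray patch mean [92. 96. 99.]
 80  76  70  77  77  80  80  73  76  81  88  83  77 101 103  74  68  67  64  64  66  61  63  71  74  67  71  73  75
 77  81  74  77  75  77  68  71 158 250 247 252 216 183 214 211 252 245 251 251 139  63  62  66  69  65  68  73  71
 85  85  71  67  68  73 245 250 136  96  49  46  47 144  46  47  49  48  48 121 241 244 249  70  67  71
[... 1168 characters left out ...]
  59
 85 221 180  52  47 197 131  45  47  49  48  48  47  47 204 104 212  77  49  49  51  48  48  47 127 159 250  69  66
 79  98 252 215  83  47  47  47  46  48  46  49  47 109 195  48 227  58  48  45  49  47  46  60 184 251 123  63 121
 80  78 121 251 136  77  49  48  46  48  49  44  46  47  54  72  50  47  49  47  51  49 124 164 250  88  55 115 110
 73  70  76  86 249 249  98  50  50  49  46  47  49  49  48  46  50  49  50  46  65 223 132 251  59  88  94  94  98
 75  82  79  77  80 131 252 247 153  68  46  48  46  49  46  50  49  51 238 209 135 249  88  54  92  90  99  98 113
 71  77  77  76  74  72  71  93 215 252 252 243 191 195 177 146 243 250 250 134  71  78  88  90  95  90 101 113 104
```

The tray is seated: the rim rows match z = 0.040 m, so it is level. Three nuts show in its pockets, and the cover is held level off to the side.

```bash
python3 -c "
from bench import ctrl
print(ctrl.hand_in())"
```

```text
the job is handed in; nothing more can be done
None
```

The job is done and handed in at about 33 s: the bearing lies flat in the tin, the tray is seated in it with its three nuts, and the clear cover is held level off to one side, well above the bench.

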